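# Refill the single-dose canister magazine

### The job

Squeeze the two side tabs of the snap-fit cover on the canister magazine, lift the cover off and put it down on the counter beside it. Load every canister that stands on the counter: set it upright in the open loading bay and push it along the channel until all of it is beneath the hood. Then put the cover back on the bay the same way round as it was, seated flat with both tabs sprung out and caught, let go, and leave the other things on the counter where they are.

Things in the scene. Friction and masses are not known exactly. Their poses are not given: they have to be found in the camera images.
- magazine: Fixed aluminium feed magazine, base plate 316 x 96 x 6 mm (x -70 to 246). Origin on the counter under the middle of the cover's place; +x runs along the channel from the open loading bay into the hood. Channel floor z 6 mm, 50 mm wide between 3 mm rails (inner faces y +-25). In the bay (x -65 to 45) the rails are only 14 mm high and the front end (-x) has no wall.
- bay (a point): Point on the channel floor in the loading bay (magazine frame x -15, y 0, z 6 mm), a good place to set a canister down: gripped along the channel direction, the fingers stay clear of keepers and hood. Axes as the magazine's.
- hood_mouth (a point): Point on the channel floor below the hood's front edge (magazine x 45, y 0, z 6 mm). Hood: clear roof, underside z 44, top z 48 mm, closed at its far end (inner face x 239): room for four canisters in a row. A canister is wholly beneath it when its centre is 23 mm or more beyond this point along +x.
- keeper_l (a point): Tip of the steel keeper lip on the bay's +y side (magazine x 0, y 33, z 24 mm). Lip 26 mm long in x, underside z 24; above it a 45 degree lead-in slope rising outwards to z 37 at y 41; post out to y 45. It holds down the hook of the cover's tab.
- keeper_r (a point): The same on the -y side. Besides the keepers, low lugs (22 mm high) round the bay locate the cover's walls with 2 mm play across; along the channel the play is about 3 mm, between front lugs and hood.
- cover: Grey snap-fit cover of the bay, loose, 0.16 kg. Origin level with the underside of its walls, midway between the tabs; x -62 to 42 mm, walls at y +-25 to 28, top 50 mm up. Seated, its frame is the magazine's but 14 mm higher, walls resting on the low rails. Begins seated and latched. Stands by itself on the counter (origin z 0). Gripping both tabs hard lets it be lifted and carried.
- tab_l (a joint): Travel (m) of the black spring tab on the cover's +y side: 0 out, 0.007 pressed in; 2 N to start, 5.5 N fully in. Plate x -11 to 11 mm, 3 to 56 mm above the cover's origin; 62 mm over both faces when out, 48 pressed. Its foot hook (out to y 37, 3 to 9 mm up) catches under the keeper lip until pressed 5 mm. Press it above the keeper, 26 to 56 mm above the cover's origin.
- tab_r (a joint): The same for the tab on the cover's -y side. To refit the cover, lower it with both tabs held pressed in and then let go, so that both hooks spring out beneath the keeper lips; it can also snap down past the sloped keepers when pushed down on its top.
- canister_1: Single-dose canister: upright round tin, 46 mm diameter, 34 mm high, aluminium with a dark lid, closed, 0.05 to 0.1 kg. Origin at the centre of its underside, z up. Two to four canisters are present; this one may be absent (no reading). They are all alike and go in any order.
- canister_2: Single-dose canister: upright round tin, 46 mm diameter, 34 mm high, aluminium with a dark lid, closed, 0.05 to 0.1 kg. Origin at the centre of its underside, z up. Two to four canisters are present; this one may be absent (no reading). They are all alike and go in any order.
- canister_3: Single-dose canister: upright round tin, 46 mm diameter, 34 mm high, aluminium with a dark lid, closed, 0.05 to 0.1 kg. Origin at the centre of its underside, z up. Two to four canisters are present; this one may be absent (no reading). They are all alike and go in any order.
- canister_4: Single-dose canister: upright round tin, 46 mm diameter, 34 mm high, aluminium with a dark lid, closed, 0.05 to 0.1 kg. Origin at the centre of its underside, z up. Two to four canisters are present; this one may be absent (no reading). They are all alike and go in any order.
- machine_handle (a point): Tip of the nearer portafilter handle of the fixed espresso machine (world x 0.47, y -0.10, z 0.235). The machine's front is at x 0.55 from y -0.63 to 0.11, about 0.5 m tall; this handle and a like one at y -0.42 stick out of it at z 0.22 to 0.25, and knobs at y 0.05 and -0.57, z 0.40, reach x 0.52. Keep wrist and gripper clear. Counter front edge: x 0.36.
- tamper: Bystander, loose: coffee tamper, 58 mm steel foot 28 mm high, wooden handle to 98 mm. Origin under its centre.
- milk_jug: Bystander, fixed: small steel milk jug, about 103 x 69 x 92 mm. Origin under its centre.
- dosing_cup: Bystander, fixed: low steel dosing cup with a small handle, 62 x 85 x 50 mm. Origin underneath.

How it is judged:
By the outcome, as a careful person would: the job done as asked, in the order asked, and still so for the second after the job is handed in, with the robot touching nothing.
Of canister_1, canister_2, canister_3, canister_4 only 2 to 4 are there at a start; the rules pass over those that are not, and their reading is None.
At some moment in a run one of canister_3, canister_4 may be knocked a few centimetres aside while the robot is not near it.
Once in a run the grip may slacken for a moment while it holds something.
It also fails if it takes over 210 s, if anything falls off the work surface, if the arm or the gripper's body presses on something with over 40 N, if the wrist force passes 120 N, or if a joint passes its speed limit or range.

### The arm

A 6-joint arm with a two-finger parallel gripper is mounted at the origin on a cart in front of the work surface, level with it; the furniture and walls round the work are solid. World frame = base frame: x ahead of the robot, y to its left, z up, the work surface at z = 0. Lengths are in mm, angles in degrees, forces in N, time in s.
With the tool pointing down it reaches from about 275 to 875 mm from the base axis. Payload 12.5 kg.
Tool frame: the origin (TCP) lies at the very end of the fingers, on their centre line; the grasp point (between the pads) lies grip_depth behind it (grip_depth is the distance from the TCP to the grasp point, in mm); z points along the fingers, x is the direction in which the jaws open and shut, and the axes are right-handed (so a half turn about z gives the same grasp; the last joint's range is limited). The gripper opens to 85 mm and grips with 20 to 120 N. Pads are 22 mm wide; open, the fingers measure 114 mm over their backs; the gripper's body (76 mm by 85 mm) begins 54 mm behind the grasp point. The pads swing forward as they close: fully open they stand 13 mm farther back than shut.
Start: joints at [63.106, 20.094, 94.641, -0, 65.266, -4.847], TCP at [206.424, 509.778, 231.29] pointing down, gripper open.
Joint ranges: [-157.81, 157.81], [-45, 120.19], [0.68, 151.7], [-89.99, 269.99], [4.06, 180], [-164.3, 164.3]. Speed limits (degrees/s): [127.2, 127.2, 159.86, 180, 180, 180].

### API

Orientations are given as a 3x3 rotation matrix whose columns are the frame's x, y, z axes.
In Python, from cell import observe, capture, hand_in, grip_depth gives the robot as it stands. The module is installed in compiled form; this text tells all that it offers.
- The arm moves only by the tool drive_tool, never from a script. Its argument "steps" is a list of rows, each a list of 2 entries, a list of its own where there are three numbers: the shift along the world's x, y, z in mm, then the turn, a rotation vector about the world's x, y, z in rad. In form: [[[dx, dy, dz], [rx, ry, rz]], ...]. A call has 1 to 10 rows; each row shifts and turns the commanded pose from where the row before left it; what a row does not reach is not made up. A row lasts 1/10 s, in which the tool goes at most 50 mm and 8.59 degrees, less where a joint would pass 70% of its speed; a pose out of reach is approached as far as the arm can. A call with a gripper value outside its range is refused whole. "fingers" is the opening in per cent of the stroke, from 0 (shut) to 100 (fully open), set as the call begins (left out, the last holds). The fingers move at their own pace and stop on an object; "squeeze" is the grip in N (left out, the last holds). Time passes only in rows, so rows that do not move let the fingers close. It gives the time, the measured TCP pose, the force and the opening at its end, in the units of the state.
- observe(): the state, without advancing time (a new reading comes with each control period).
- capture(name): name is "scene" or "top"; returns a dict with "color" (420x560x3 uint8, red, green, blue), "fovy" (degrees; the focal length in pixels is half the picture's height over the tangent of half this angle, whatever the lens; pixels are square), "cx", "cy" (the principal point, pixels), "R" (3x3) and "t" (3): a world point X has camera coordinates R X + t. Camera axes: x right, y down, z forward; pixel columns grow to the right and rows downward; lengths in mm; the calibration is good to about 2 mm. A picture is of the moment at which its call begins. There is no depth.
- hand_in(): hands the job in, once; it reports no verdict.
The state is a dict: "time": time; "joint_pos": joint angles; "qvel": joint speeds; "effort": joint torques, N m; "position": TCP position; "tcp_rot": TCP orientation; "force": force on the tool from outside, world axes, zero at the start; "moment": the same for the moment, N m; "opening": finger opening in mm.
Only numpy, scipy, OpenCV 4.12 (cv2) and the standard library are available. Lean on these libraries where they do the work, as an engineer would, in place of code of your own. Each camera call takes 0.05 s, during which the arm holds its last target. There are 200 camera calls.

## Working session

There is one attempt and no reset: what is moved stays moved. The work goes in short steps, Python scripts to look and compute and a tool call to move; the robot and the scene stay as the last step left them, time stands still between calls to the robot, and variables do not carry over. Pictures are saved under pics/ and viewed, about 12 in all and at most 16, crops included, and the job is handed in when it is done.

Besides the shell and the picture viewer there is one more tool, called as a command line: name --argument value ..., lists and objects as JSON in quotes. drive_tool: Moves the arm, as the interface text tells. Its arguments: {"type":"object","properties":{"steps":{"type":"array"},"fingers":{"type":"number"},"squeeze":{"type":"number"}},"required":["steps"]}

```bash
mkdir -p pics; cat > h.py <<'E'
import numpy as np, cv2
from cell import observe, capture, hand_in, grip_depth
def cam(n,save=None,scale=1):
    c=capture(n)
    if save:
        im=c["color"][:,:,::-1]
        cv2.imwrite(f"pics/{save}.png",im if scale==1 else cv2.resize(im,None,fx=scale,fy=scale))
    return c
def f(c): return c["color"].shape[0]/2/np.tan(np.radians(c["fovy"])/2)
def ray(c,u,v,z):
    d=np.array([(u-c["cx"])/f(c),(v-c["cy"])/f(c),1.]);R=np.array(c["R"]);o=-R.T@c["t"];d=R.T@d
    return o+d*(z-o[2])/d[2]
def proj(c,X):
    p=np.array(c["R"])@X+c["t"];return c["cx"]+f(c)*p[0]/p[2],c["cy"]+f(c)*p[1]/p[2]
E
python3 - <<'E'
from h import *
import pickle
for n in("scene","top"):
    c=cam(n,n+"0",1.42); pickle.dump(c,open(n+"0.pkl","wb"));print(n,c["fovy"],-np.array(c["R"]).T@c["t"],np.round(c["R"],2).tolist())
o=observe();print(o,grip_depth if not callable(grip_depth) else grip_depth())
E
```

```text
scene 52.05842914739001 [-441.00188898  937.46066129  778.26621109] [[-0.75, -0.67, -0.02], [-0.25, 0.31, -0.92], [0.62, -0.68, -0.4]]
top 45.06913119203436 [-622.39824303 -544.72616214 1667.53075605] [[0.37, -0.93, -0.0], [-0.72, -0.29, -0.63], [0.59, 0.24, -0.77]]
{'time': 0.1, 'joint_pos': array([ 6.31063013e+01,  2.01215352e+01,  9.46730740e+01, -2.77312983e-03,
        6.52680896e+01, -4.84722607e+00]), 'qvel': array([ 0.03939387, -0.01113076, -0.18805406,  0.06254612,  0.04717838,
       -0.02453238]), 'effort': array([ 1.33872745e-03, -5.06834006e+01, -2.91876841e+01, -1.34157858e-04,
        2.68432850e-03,  3.32046318e-05]), 'position': array([206.29398841, 509.5123271 , 230.8109344 ]), 'tcp_rot': array([[ 3.75339468e-01,  9.26887305e-01, -4.55785594e-04],
       [ 9.26886771e-01, -3.75339742e-01, -9.95833334e-04],
       [-1.09409972e-03, -4.86860834e-05, -9.99999400e-01]]), 'force': array([-0.52592404,  0.17653246, -0.17653522]), 'moment': array([-0.00419947,  0.04464906,  0.0064062 ]), 'opening': 85.42286164393863} 18.700000000000003
```

View pics/scene0.png

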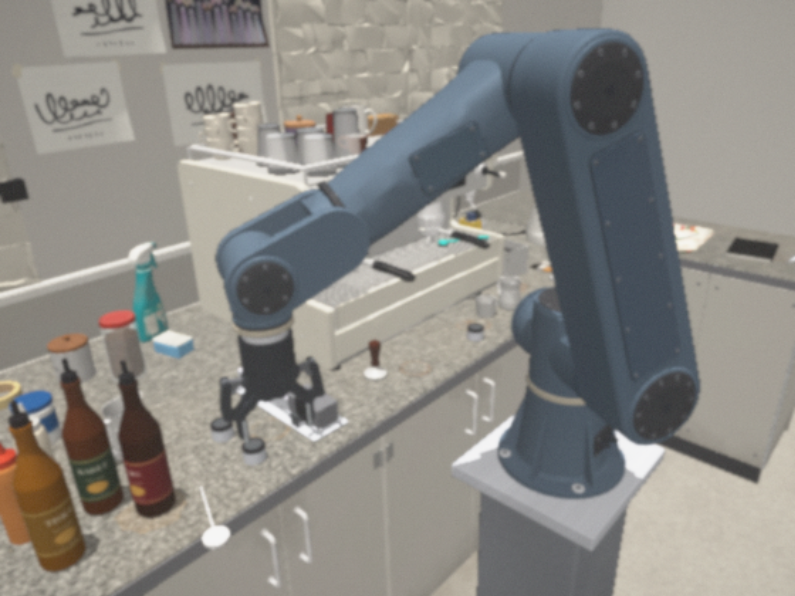

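View pics/top0.png

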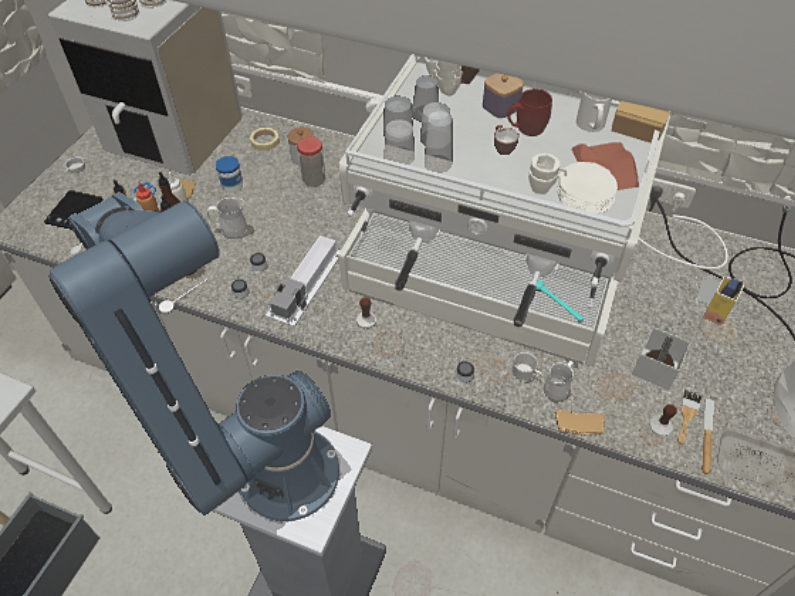

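Three canisters show in top (scaled picture) at (239,286), (257,260) and (465,369). The magazine with its cover is at about (290,290), and the tamper at (366,310).

```bash
python3 - <<'E'
from h import *
import pickle
t=pickle.load(open("top0.pkl","rb"));s=pickle.load(open("scene0.pkl","rb"))
a=t["color"][155:235,155:265,::-1];a=cv2.resize(a,None,fx=7,fy=7,interpolation=cv2.INTER_CUBIC)
cv2.imwrite("pics/topc.png",a)
b=s["color"][225:345,140:280,::-1];cv2.imwrite("pics/scc.png",cv2.resize(b,None,fx=5,fy=5,interpolation=cv2.INTER_CUBIC))
for p in [(239,286),(257,260),(465,369),(366,318)]:
    print(p,ray(t,p[0]/1.42,p[1]/1.42,34).round())
E
```

```text
(239, 286) [459. 402.  34.]
(257, 260) [569. 402.  34.]
(465, 369) [ 430. -311.   34.]
(366, 318) [489.   6.  34.]
```

View pics/topc.png

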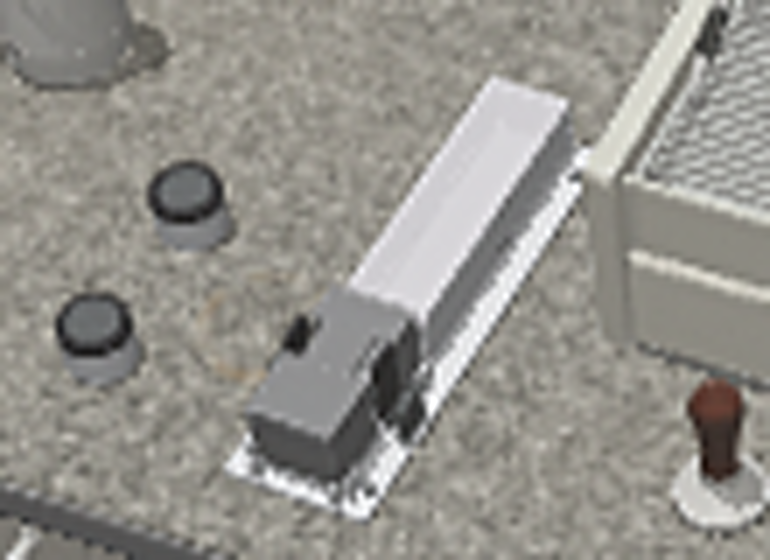

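View pics/scc.png

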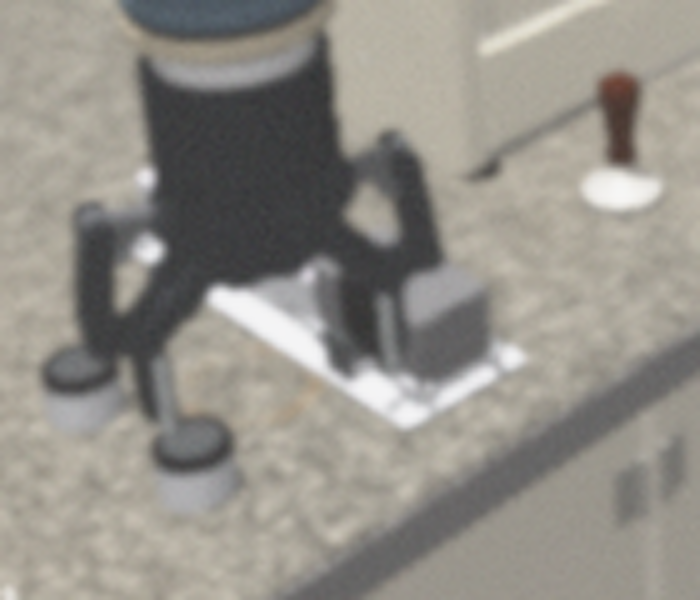

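```bash
cat > mag.py <<'E'
from h import *
import pickle
from scipy.optimize import least_squares
t=pickle.load(open("top0.pkl","rb"))
P=[((230,467),(-70,48,6)),((362,518),(-70,-48,6)),((247,412),(-62,28,64)),((323,440),(-62,-28,64)),((418,320),(42,-28,64)),((495,78),(242,28,48)),((570,102),(242,-28,48)),((583,150),(246,-48,6))]
W=[ray(t,155+(p[0][0]+.5)/7-.5,155+(p[0][1]+.5)/7-.5,p[1][2]) for p in P]
L=np.array([p[1] for p in P])
def r(q):
    c,s=np.cos(q[2]),np.sin(q[2]);return np.concatenate([(L[:,0]*c-L[:,1]*s+q[0]-np.array(W)[:,0]),(L[:,0]*s+L[:,1]*c+q[1]-np.array(W)[:,1])])
q=least_squares(r,[450,200,0]).x
print(q[:2],np.degrees(q[2]));print(r(q).round(1).reshape(2,-1))
for p in [(94,325),(186,193)]:print(ray(t,155+p[0]/7-.5,155+p[1]/7-.5,34).round(1))
E
python3 mag.py
```

```text
[477.71578688 244.60550108] -0.9678470999084157
[[ -4.5  -1.5   0.3   1.4   4.9  -1.7  -1.3   2.4]
 [  3.1  -3.3   2.   -3.7   4.9   5.9   2.6 -11.6]]
[460.4 404.4  34. ]
[574.5 404.9  34. ]
```

```bash
sed -i 's/,((583,150),(246,-48,6))\]/]/' mag.py; python3 mag.py
python3 - <<'E'
from h import *
import pickle
t=pickle.load(open("top0.pkl","rb"))
w=lambda u,v,z:ray(t,155+(u+.5)/7-.5,155+(v+.5)/7-.5,z)
for a,b,z in [((362,518),(583,150),6),((247,412),(338,290),64),((323,438),(418,320),64),((352,285),(495,78),48),((425,325),(570,102),48)]:
    A,B=w(*a,z),w(*b,z);d=B-A;print(A.round(),B.round(),np.degrees(np.arctan2(d[1],d[0])).round(2))
E
```

```text
[478.14287775 243.58646901] -1.9424854807678242
[[-3.2 -1.8  1.3  1.4  4.8 -0.9 -1.5]
 [ 3.2 -3.1  2.1 -3.6  3.2  0.7 -2.5]]
[460.4 404.4  34. ]
[574.5 404.9  34. ]
[408. 201.   6.] [720. 204.   6.] 0.54
[416. 272.  64.] [518. 265.  64.] -3.44
[415. 222.  64.] [514. 211.  64.] -6.36
[536. 268.  48.] [722. 263.  48.] -1.53
[524. 213.  48.] [721. 210.  48.] -0.88
```

```bash
python3 - <<'E'
from h import *
import pickle
t=pickle.load(open("top0.pkl","rb"));im=t["color"]
x=im[190,222];print(x, im[180,228],im[200,206],im[215,221])
def edge(mask,z):
    n,l,st,_=cv2.connectedComponentsWithStats(mask.astype(np.uint8),connectivity=4)
    k=1+np.argmax(st[1:,4]);print(st[k])
    c=cv2.findContours((l==k).astype(np.uint8),0,1)[0][0][:,0]
    W=np.array([ray(t,u,v,z)[:2] for u,v in c],np.float32)
    print(z,cv2.minAreaRect(W)); return W
box=np.zeros(im.shape[:2],bool);box[160:235,180:240]=1
i=im.astype(int);m=i.mean(2);print(im[178:182,215:240:2].tolist()[0])
hood=box&(np.abs(i-im[185,223].astype(int)).max(2)<18); W=edge(hood,48)
pts=W
# side edges: from mask rows, left/right extreme per world x
xs=np.arange(545,710,6)
M=np.argwhere(hood);Wm=np.array([ray(t,u,v,48)[:2] for v,u in M])
for fn in(np.max,np.min):
    Y=[fn(Wm[(abs(Wm[:,0]-x)<5)][:,1]) for x in xs];p=np.polyfit(xs,Y,1);print(np.degrees(np.arctan(p[0])),np.polyval(p,[478,600]))
# saved enlarged
E
```

```text
[164 163 166] [227 226 229] [145 145 147] [151 148 141]
[[150, 147, 137], [219, 218, 223], [206, 204, 209], [207, 205, 208], [216, 215, 218], [215, 214, 217], [215, 214, 217], [226, 224, 227], [104, 105, 106], [113, 113, 115], [135, 136, 136], [243, 244, 246], [218, 219, 207]]
[205 166  31  35 416]
48 ((624.5885009765625, 241.19503784179688), (54.33152389526367, 191.5118865966797), 88.56150817871094)
-1.3542867228141926 [270.42085078 267.53662862]
6.843919366839527 [165.05122892 179.69370414]
```

drive_tool --steps '[[[20,-40,20],[0,0,0]],[[20,-40,20],[0,0,0]],[[20,-40,20],[0,0,0]],[[10,-40,0],[0,0,0]],[[0,-40,0],[0,0,0]],[[0,-40,0],[0,0,0]],[[0,-40,0],[0,0,0]],[[0,0,0],[0,0,0]]]'

```text
time: 0.9
position: [276.0, 226.8, 291.2]
tcp_rot: [[0.378, 0.926, -0.0], [0.926, -0.378, -0.001], [-0.001, 0.0, -1.0]]
force: [0.5, 1.1, 0.2]
opening: 85.4
```

drive_tool --steps '[[[40,4,0],[0,0,0.12]],[[40,4,0],[0,0,0.12]],[[40,4,0],[0,0,0.123]],[[40,4,-20],[0,0,0]],[[42,2,-40],[0,0,0]],[[0,0,-40],[0,0,0]],[[0,0,-40],[0,0,0]],[[0,0,-30],[0,0,0]],[[0,0,0],[0,0,0]]]' --fingers 100 --squeeze 40

```text
time: 1.8
position: [470.5, 247.1, 123.0]
tcp_rot: [[0.022, 1.0, -0.007], [1.0, -0.022, -0.003], [-0.003, -0.007, -1.0]]
force: [0.5, 0.7, 0.5]
opening: 85.3
```

```bash
python3 - <<'E'
from h import *
import pickle
c=cam("scene");pickle.dump(c,open("s1.pkl","wb"));t=cam("top")
u,v=map(int,proj(c,np.array([478,245,64])));a=c["color"][v-60:v+50,u-70:u+70,::-1]
u2,v2=map(int,proj(t,np.array([478,245,64])));b=t["color"][v2-55:v2+55,u2-70:u2+70,::-1];print(u,v,u2,v2)
cv2.imwrite("pics/p5.png",cv2.resize(np.vstack([a,b])[:, :],None,fx=2.7*1.0,fy=2.7,interpolation=cv2.INTER_CUBIC) if 0 else cv2.resize(np.hstack([a,b]),None,fx=2.85,fy=2.85,interpolation=cv2.INTER_CUBIC))
o=observe();print(o["position"],o["joint_pos"],o["tcp_rot"][:,0])
E
```

```text
215 278 202 204
[472.84630601 248.03062868 127.33682023] [ 2.26820687e+01  2.60988826e+01  1.02344649e+02  2.74142073e-03
  5.15656513e+01 -6.60886080e+01] [ 2.14838292e-02  9.99769195e-01 -3.07006590e-05]
```

View pics/p5.png

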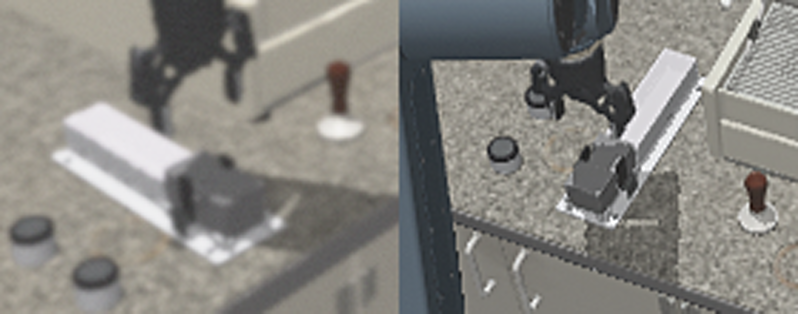

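The scene crop on the left shows the base corners at (215,262), (287,222) and (52,155), with the gripper above and behind the cover. I'll cross-check these against the magazine estimate.

```bash
python3 - <<'E'
from h import *
import pickle
c=pickle.load(open("s1.pkl","rb"))
w=lambda u,v,z:ray(c,145+(u+.5)/2.85-.5,218+(v+.5)/2.85-.5,z)[:2]
th=np.radians(-1.4);R=np.array([[np.cos(th),-np.sin(th)],[np.sin(th),np.cos(th)]])
for p,l,z in [((215,262),(-70,48),6),((287,222),(-70,-48),6),((52,155),(246,48),6),((233,205),(-62,28),64),((265,184),(-62,-28),64)]:
    print(w(*p,z).round(1),"origin est",(w(*p,z)-R@np.array(l)).round(1))
A,B=w(52,155,6),w(215,262,6);d=A-B;print(np.degrees(np.arctan2(d[1],d[0])))
E
```

```text
[410.3 292.1] origin est [479.1 242.4]
[405.1 194.2] origin est [476.3 240.5]
[723.1 280.9] origin est [476.  238.9]
[406.4 265.1] origin est [467.7 235.6]
[410.2 217. ] origin est [472.8 243.5]
-2.0582287044766296
```

drive_tool --steps '[[[4.5,-5,-20],[0,0,-0.008]],[[0,0,-20],[0,0,0]],[[0,0,-20],[0,0,0]],[[0,0,-15],[0,0,0]],[[0,0,-8],[0,0,0]],[[0,0,0],[0,0,0]],[[0,0,0],[0,0,0]]]'

```text
time: 2.6
position: [477.9, 242.9, 45.1]
tcp_rot: [[0.03, 1.0, 0.002], [1.0, -0.03, 0.001], [0.001, 0.002, -1.0]]
force: [1.1, -0.5, -0.1]
opening: 85.9
```

drive_tool --steps '[[[0,0,0],[0,0,0]],[[0,0,0],[0,0,0]],[[0,0,0],[0,0,0]],[[0,0,0],[0,0,0]],[[0,0,0],[0,0,0]],[[0,0,0],[0,0,0]],[[0,0,0],[0,0,0]],[[0,0,0],[0,0,0]]]' --fingers 0 --squeeze 70

```text
time: 3.4
position: [477.9, 241.9, 46.4]
tcp_rot: [[0.029, 1.0, 0.002], [1.0, -0.029, -0.001], [-0.001, 0.002, -1.0]]
force: [-8.0, -11.1, 32.5]
opening: 41.6
```

```bash
python3 - <<'E'
from h import *
c=cam("scene");t=cam("top")
u,v=map(int,proj(c,np.array([478,245,64])));a=c["color"][v-50:v+30,u-50:u+50,::-1]
u2,v2=map(int,proj(t,np.array([478,245,64])));b=t["color"][v2-40:v2+40,u2-50:u2+50,::-1]
cv2.imwrite("pics/p6.png",cv2.resize(np.hstack([a,b]),None,fx=4,fy=4,interpolation=cv2.INTER_CUBIC))
o=observe();print(o["position"],o["opening"],o["force"],o["moment"])
E
```

```text
[477.86668234 241.92492782  46.40917128] 41.627516219803404 [ -7.85431255 -11.12231791  33.47616418] [-2.12211691  1.3318272  -0.04185408]
```

View pics/p6.png

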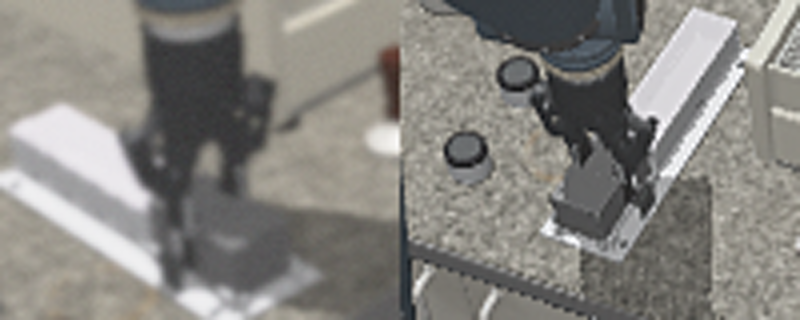

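The fingers are outside the cover on both tabs. The upward force fits the pads swinging forward against the seated cover, so I'll lift slowly.

drive_tool --steps '[[[0,0,3],[0,0,0]],[[0,0,3],[0,0,0]],[[0,0,3],[0,0,0]],[[0,0,4],[0,0,0]],[[0,0,0],[0,0,0]]]'

```text
time: 4.0
position: [477.6, 243.0, 57.4]
tcp_rot: [[0.03, 1.0, 0.001], [1.0, -0.03, 0.001], [0.001, 0.001, -1.0]]
force: [1.1, 0.8, -1.0]
opening: 43.4
```

drive_tool --steps '[[[0,0,15],[0,0,0]],[[0,0,20],[0,0,0]],[[0,0,10],[0,0,0]],[[-8,-20,0],[0,0,0]],[[-10,-30,0],[0,0,0]],[[-10,-35,0],[0,0,0]],[[-10,-30,0],[0,0,0]],[[0,-13,-10],[0,0,0]],[[0,0,-20],[0,0,0]],[[0,0,0],[0,0,0]]]'

```text
time: 5.0
position: [438.4, 114.3, 70.1]
tcp_rot: [[0.031, 1.0, -0.003], [1.0, -0.031, -0.0], [-0.0, -0.003, -1.0]]
force: [-0.2, -0.4, -1.3]
opening: 39.7
```

drive_tool --steps '[[[0,0,-15],[0,0,0]],[[0,0,-10],[0,0,0]],[[0,0,-4],[0,0,0]],[[0,0,-2],[0,0,0]],[[0,0,0],[0,0,0]]]'

```text
time: 5.5
position: [439.2, 114.7, 40.9]
tcp_rot: [[0.03, 1.0, 0.0], [1.0, -0.03, 0.0], [0.0, 0.0, -1.0]]
force: [-0.1, -0.4, -1.0]
opening: 39.9
```

```bash
python3 - <<'E'
from h import *
c=cam("scene");t=cam("top")
u,v=map(int,proj(c,np.array([440,115,40])));a=c["color"][v-50:v+30,u-50:u+50,::-1]
u2,v2=map(int,proj(t,np.array([440,115,40])));b=t["color"][v2-50:v2+30,u2-50:u2+50,::-1]
cv2.imwrite("pics/p7.png",cv2.resize(np.hstack([a,b]),None,fx=4,fy=4,interpolation=cv2.INTER_CUBIC))
o=observe();print(o["position"],o["opening"],o["force"],o["moment"])
E
```

```text
[439.39130125 114.61329898  41.20557592] 39.86382529628507 [ 0.04656924 -0.39295436 -0.74752153] [-0.01868611 -0.03548511  0.019738  ]
```

View pics/p7.png

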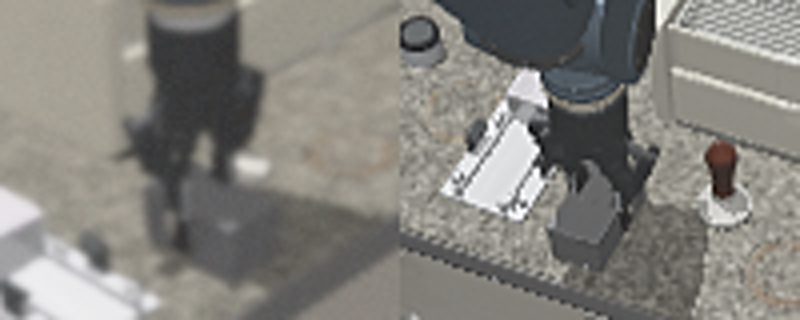

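The cover is held level over the counter (top crop, about (590,225)) and the bay is open. I'll lower it to contact.

drive_tool --steps '[[[0,0,-3],[0,0,0]],[[0,0,-3],[0,0,0]],[[0,0,0],[0,0,0]]]'

```text
time: 5.9
position: [438.9, 114.5, 34.5]
tcp_rot: [[0.03, 1.0, -0.001], [1.0, -0.03, -0.0], [-0.0, -0.001, -1.0]]
force: [-0.5, 0.2, -1.4]
opening: 40.0
```

drive_tool --steps '[[[0,0,-2],[0,0,0]],[[0,0,0],[0,0,0]]]'

```text
time: 6.1
position: [439.2, 114.5, 33.5]
tcp_rot: [[0.03, 1.0, 0.0], [1.0, -0.03, -0.0], [-0.0, 0.0, -1.0]]
force: [-3.0, -1.2, 12.0]
opening: 40.0
```

drive_tool --steps '[[[0,0,0],[0,0,0]],[[0,0,0],[0,0,0]],[[0,0,0],[0,0,0]],[[0,0,0],[0,0,0]],[[0,0,10],[0,0,0]],[[0,0,30],[0,0,0]],[[0,0,45],[0,0,0]],[[0,0,45],[0,0,0]]]' --fingers 100

```text
time: 6.9
position: [438.6, 114.4, 164.8]
tcp_rot: [[0.03, 1.0, -0.001], [1.0, -0.03, -0.0], [-0.0, -0.001, -1.0]]
force: [1.7, 0.6, -0.8]
opening: 85.5
```

```bash
python3 - <<'E'
from h import *
import pickle
c=pickle.load(open("s1.pkl","rb"))
w=lambda u,v,z:ray(c,145+(u+.5)/2.85-.5,218+(v+.5)/2.85-.5,z)[:2].round(1)
print(w(96,271,34),w(31,228,34))
s=cam("scene","scene1",1.42);t=cam("top","top1",1.42);pickle.dump(s,open("s2.pkl","wb"));pickle.dump(t,open("t2.pkl","wb"))
E
```

```text
[458.8 401.9] [572.7 402.6]
```

View pics/top1.png

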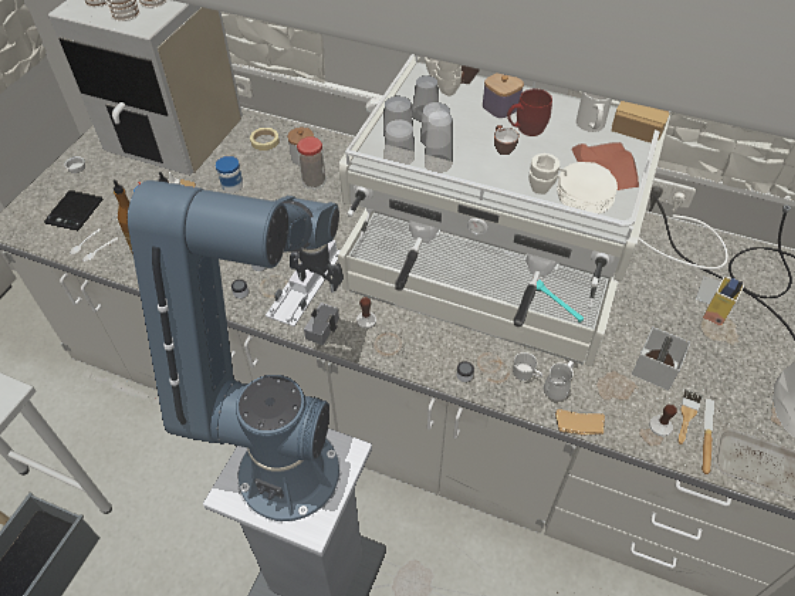

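View pics/scene1.png

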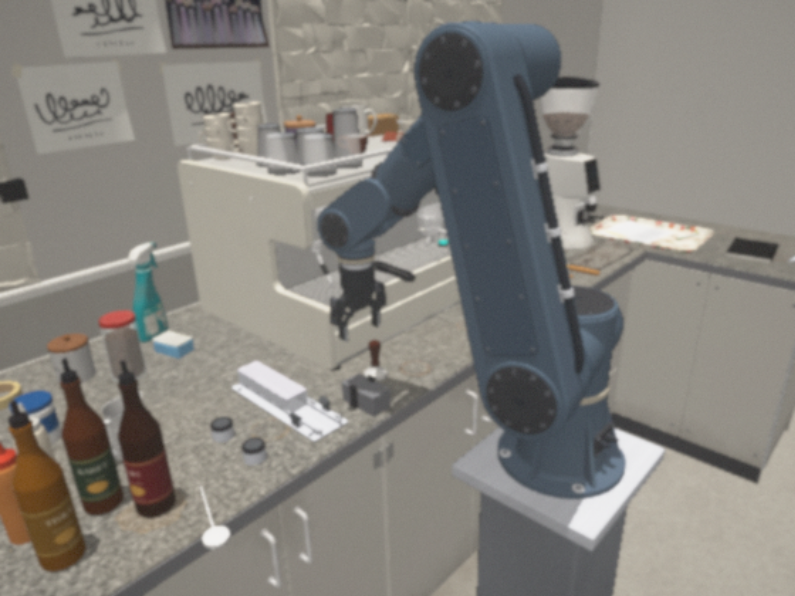

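The cover stands upright at top (322,322). Three canisters are visible and there is no fourth. Next I'll go to canister A at (459.5,403).

drive_tool --steps '[[[2,29,0],[0,0,-0.145]],[[2,29,0],[0,0,-0.145]],[[2,29,0],[0,0,-0.145]],[[2,29,0],[0,0,-0.145]],[[2,29,0],[0,0,-0.145]],[[2,29,0],[0,0,-0.145]],[[2,29,0],[0,0,-0.145]],[[2,29,0],[0,0,-0.145]],[[2,29,0],[0,0,-0.145]],[[2,27,0],[0,0,-0.145]]]'

```text
time: 8.0
position: [458.8, 403.7, 163.0]
tcp_rot: [[0.996, 0.085, -0.0], [0.085, -0.996, -0.0], [-0.0, 0.0, -1.0]]
force: [0.5, 0.1, -0.1]
opening: 85.4
```

drive_tool --steps '[[[0,0,-20],[0,0,-0.12]],[[0,0,-35],[0,0,0]],[[0,0,-30],[0,0,0]],[[0,0,-20],[0,0,0]],[[0,0,0],[0,0,0]],[[0,0,0],[0,0,0]]]'

```text
time: 8.6
position: [459.2, 402.6, 58.5]
tcp_rot: [[1.0, -0.029, -0.0], [-0.029, -1.0, 0.0], [-0.0, -0.0, -1.0]]
force: [0.6, 0.7, -0.3]
opening: 85.2
```

drive_tool --steps '[[[0,0.5,-20],[0,0,0]],[[0,0,-20],[0,0,0]],[[0,0,-8],[0,0,0]],[[0,0,0],[0,0,0]],[[0,0,0],[0,0,0]]]'

```text
time: 9.1
position: [459.7, 403.4, 11.1]
tcp_rot: [[1.0, -0.029, 0.001], [-0.029, -1.0, 0.001], [0.001, -0.001, -1.0]]
force: [-0.2, 0.7, 0.9]
opening: 85.5
```

drive_tool --steps '[[[0,0,0],[0,0,0]],[[0,0,0],[0,0,0]],[[0,0,0],[0,0,0]],[[0,0,0],[0,0,0]],[[0,0,0],[0,0,0]],[[0,0,0],[0,0,0]],[[0,0,0],[0,0,0]]]' --fingers 0 --squeeze 40

```text
time: 9.8
position: [459.4, 403.2, 10.7]
tcp_rot: [[1.0, -0.029, 0.001], [-0.029, -1.0, 0.001], [0.001, -0.001, -1.0]]
force: [-1.7, -0.7, 6.4]
opening: 44.7
```

drive_tool --steps '[[[0,0,20],[0,0,0]],[[0,0,30],[0,0,0]],[[0,0,20],[0,0,0]],[[0,-25,0],[0,0,0]],[[1,-35,0],[0,0,0]],[[1,-40,0],[0,0,0]],[[1,-35,0],[0,0,0]],[[0,-25,0],[0,0,0]],[[0,0,0],[0,0,0]],[[0,0,0],[0,0,0]]]'

```text
time: 10.8
position: [462.3, 243.0, 80.1]
tcp_rot: [[1.0, -0.03, 0.0], [-0.03, -1.0, 0.0], [0.0, -0.0, -1.0]]
force: [-1.0, 0.3, -0.9]
opening: 44.4
```

drive_tool --steps '[[[0,0,-20],[0,0,0]],[[0,0,-25],[0,0,0]],[[0,0,-13],[0,0,0]],[[0,0,0],[0,0,0]],[[0,0,0],[0,0,0]]]'

```text
time: 11.3
position: [462.3, 243.5, 22.2]
tcp_rot: [[1.0, -0.028, 0.0], [-0.028, -1.0, 0.0], [0.0, -0.0, -1.0]]
force: [0.8, -0.0, -1.0]
opening: 44.4
```

drive_tool --steps '[[[0,0,-3],[0,0,0]],[[0,0,-2],[0,0,0]],[[0,0,0],[0,0,0]]]'

```text
time: 11.6
position: [462.2, 243.0, 17.0]
tcp_rot: [[1.0, -0.029, 0.0], [-0.029, -1.0, 0.0], [0.0, -0.0, -1.0]]
force: [0.3, -1.0, -0.1]
opening: 44.9
```

drive_tool --steps '[[[0,0,0],[0,0,0]],[[0,0,0],[0,0,0]],[[0,0,0],[0,0,0]],[[0,0,15],[0,0,0]],[[0,0,25],[0,0,0]],[[-20,0.5,15],[0,0,0]],[[-28,1,0],[0,0,0]],[[0,0,0],[0,0,0]]]' --fingers 75

```text
time: 12.4
position: [411.6, 244.3, 72.0]
tcp_rot: [[1.0, -0.028, -0.002], [-0.028, -1.0, -0.001], [-0.002, 0.001, -1.0]]
force: [1.0, 0.3, -0.3]
opening: 64.2
```

drive_tool --steps '[[[0,0,0],[0,0,0]],[[0,0,0],[0,0,0]],[[0,0,0],[0,0,0]],[[0,0,0],[0,0,0]],[[0,0,0],[0,0,0]],[[0,0,0],[0,0,0]]]' --fingers 0

```text
time: 13.0
position: [414.2, 244.5, 71.7]
tcp_rot: [[1.0, -0.029, -0.0], [-0.029, -1.0, -0.0], [-0.0, 0.0, -1.0]]
force: [0.1, 0.0, -0.5]
opening: -0.3
```

```bash
python3 - <<'E'
from h import *
c=cam("scene");t=cam("top")
u,v=map(int,proj(c,np.array([462,243,40])));a=c["color"][v-45:v+35,u-50:u+50,::-1]
u2,v2=map(int,proj(t,np.array([462,243,40])));b=t["color"][v2-45:v2+35,u2-50:u2+50,::-1]
cv2.imwrite("pics/p10.png",cv2.resize(np.hstack([a,b]),None,fx=4,fy=4,interpolation=cv2.INTER_CUBIC))
E
```

```text
(no output)
```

View pics/p10.png

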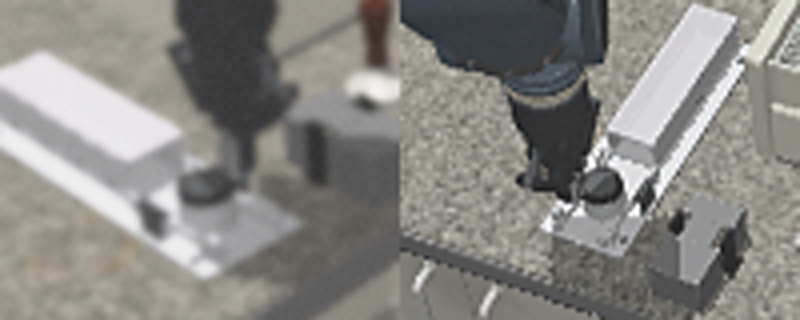

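drive_tool --steps '[[[-2,0,-25],[0,0,0]],[[0,0,-20],[0,0,0]],[[0,0,-9],[0,0,0]],[[0,0,0],[0,0,0]],[[8,0,0],[0,0,0]],[[8,-0.5,0],[0,0,0]],[[10,-0.5,0],[0,0,0]],[[12,0,0],[0,0,0]],[[12,-0.5,0],[0,0,0]],[[12,0,0],[0,0,0]]]'

```text
time: 14.1
position: [475.4, 242.9, 17.9]
tcp_rot: [[1.0, -0.029, 0.0], [-0.029, -1.0, 0.0], [0.0, -0.0, -1.0]]
force: [-1.1, 0.2, 1.4]
opening: 0.3
```

drive_tool --steps '[[[12,-0.5,0],[0,0,0]],[[10,-0.5,0],[0,0,0]],[[8,0,0],[0,0,0]],[[6,0,0],[0,0,0]],[[0,0,0],[0,0,0]],[[0,0,0],[0,0,0]]]'

```text
time: 14.7
position: [509.2, 241.8, 17.4]
tcp_rot: [[1.0, -0.029, -0.003], [-0.029, -1.0, -0.001], [-0.003, 0.001, -1.0]]
force: [-3.9, 0.0, 1.1]
opening: -0.0
```

drive_tool --steps '[[[-15,0,0],[0,0,0]],[[0,0,40],[0,0,0]],[[0,0,40],[0,0,0]],[[15,30,10],[0,0,0]],[[15,40,0],[0,0,0]],[[20,40,0],[0,0,0]],[[20,35,0],[0,0,0]],[[9,17,0],[0,0,0]],[[0,0,-30],[0,0,0]],[[0,0,0],[0,0,0]]]' --fingers 100

```text
time: 15.7
position: [572.3, 403.3, 73.8]
tcp_rot: [[1.0, -0.028, -0.005], [-0.028, -1.0, -0.003], [-0.005, 0.003, -1.0]]
force: [-1.1, -0.1, -0.9]
opening: 85.4
```

```bash
python3 - <<'E'
from h import *
c=cam("scene");t=cam("top")
u,v=map(int,proj(c,np.array([540,300,40])));a=c["color"][v-55:v+45,u-65:u+65,::-1]
u2,v2=map(int,proj(t,np.array([540,243,40])));b=t["color"][v2-55:v2+45,u2-65:u2+65,::-1];print(u,v)
cv2.imwrite("pics/p11.png",cv2.resize(np.hstack([a,b]),None,fx=3,fy=3,interpolation=cv2.INTER_CUBIC));print(observe()["position"])
E
```

```text
189 285
[573.75749017 403.61235597  77.59325363]
```

View pics/p11.png

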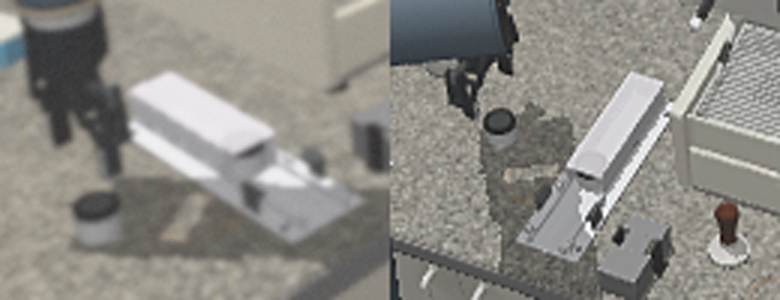

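Canister A shows under the hood's front edge. Canister B has been knocked and now sits at scene crop (97,205), top crop (498,122), so I'll remeasure it.

```bash
python3 - <<'E'
from h import *
c=cam("scene");t=cam("top")
u,v=map(int,proj(c,np.array([540,300,40])));u2,v2=map(int,proj(t,np.array([540,243,40])))
print(ray(c,u-65+97.5/3-.5,v-55+205.5/3-.5,34),ray(t,u2-65+108.5/3-.5,v2-55+121.5/3-.5,34))
E
```

```text
[570.21996613 402.65230245  34.        ] [574.22658298 406.74293718  34.        ]
```

The remeasurement gives B at its original place, so it had not moved; the apparent shift was parallax. I'll grasp it.

drive_tool --steps '[[[-1,0,-20],[0,0,0]],[[0,0,-25],[0,0,0]],[[0,0,-18],[0,0,0]],[[0,0,-4],[0,0,0]],[[0,0,0],[0,0,0]],[[0,0,0],[0,0,0]]]'

```text
time: 16.5
position: [573.8, 404.3, 12.1]
tcp_rot: [[1.0, -0.029, 0.001], [-0.029, -1.0, 0.001], [0.001, -0.001, -1.0]]
force: [-0.1, -1.0, 0.6]
opening: 85.2
```

drive_tool --steps '[[[0,0,0],[0,0,0]],[[0,0,0],[0,0,0]],[[0,0,0],[0,0,0]],[[0,0,0],[0,0,0]],[[0,0,0],[0,0,0]],[[0,0,0],[0,0,0]],[[0,0,0],[0,0,0]]]' --fingers 0 --squeeze 50

```text
time: 17.2
position: [573.6, 404.3, 11.8]
tcp_rot: [[1.0, -0.029, 0.001], [-0.029, -1.0, 0.001], [0.001, -0.001, -1.0]]
force: [-0.5, -0.3, 6.8]
opening: 44.7
```

drive_tool --steps '[[[0,0,20],[0,0,0]],[[0,0,30],[0,0,0]],[[0,0,25],[0,0,0]],[[0,0,0],[0,0,0]]]'

```text
time: 17.6
position: [574.9, 405.1, 91.1]
tcp_rot: [[1.0, -0.029, 0.006], [-0.029, -1.0, 0.004], [0.006, -0.004, -1.0]]
force: [1.2, -0.3, 0.2]
opening: 44.9
```

drive_tool --steps '[[[-25,-10,0],[0,0,0]],[[-30,-20,0],[0,0,0]],[[-30,-30,0],[0,0,0]],[[-20,-35,0],[0,0,0]],[[-6,-35,0],[0,0,0]],[[0,-20,0],[0,0,0]],[[0,-10,0],[0,0,0]],[[0,0,0],[0,0,0]],[[0,0,0],[0,0,0]]]'

```text
time: 18.5
position: [462.4, 244.6, 85.9]
tcp_rot: [[1.0, -0.029, 0.0], [-0.029, -1.0, 0.0], [0.0, -0.0, -1.0]]
force: [0.1, 0.4, -1.6]
opening: 44.2
```

drive_tool --steps '[[[0,-1.2,-20],[0,0,0]],[[0,0,-25],[0,0,0]],[[0,0,-16],[0,0,0]],[[0,0,-4],[0,0,0]],[[0,0,-2],[0,0,0]],[[0,0,0],[0,0,0]],[[0,0,0],[0,0,0]]]'

```text
time: 19.2
position: [462.6, 243.2, 19.6]
tcp_rot: [[1.0, -0.029, 0.001], [-0.029, -1.0, 0.001], [0.001, -0.001, -1.0]]
force: [-0.2, -0.2, -0.8]
opening: 44.3
```

drive_tool --steps '[[[0,0,-2],[0,0,0]],[[0,0,0],[0,0,0]]]'

```text
time: 19.4
position: [462.7, 243.1, 17.7]
tcp_rot: [[1.0, -0.029, 0.001], [-0.029, -1.0, 0.001], [0.001, -0.001, -1.0]]
force: [-1.5, 0.5, 6.7]
opening: 44.3
```

drive_tool --steps '[[[0,0,0],[0,0,0]],[[0,0,0],[0,0,0]],[[0,0,0],[0,0,0]],[[0,0,15],[0,0,0]],[[0,0,25],[0,0,0]],[[-20,0.5,15],[0,0,0]],[[-30,1,0],[0,0,0]],[[0,0,0],[0,0,0]]]' --fingers 75

```text
time: 20.2
position: [409.3, 244.0, 71.9]
tcp_rot: [[1.0, -0.028, -0.002], [-0.028, -1.0, -0.001], [-0.002, 0.001, -1.0]]
force: [0.6, 0.1, 0.5]
opening: 64.1
```

drive_tool --steps '[[[0,0,0],[0,0,0]],[[0,0,0],[0,0,0]],[[0,0,0],[0,0,0]],[[0,0,0],[0,0,0]],[[0,0,0],[0,0,0]],[[0,0,0],[0,0,0]]]' --fingers 0

```text
time: 20.8
position: [412.2, 244.2, 71.7]
tcp_rot: [[1.0, -0.029, -0.0], [-0.029, -1.0, -0.0], [-0.0, 0.0, -1.0]]
force: [0.1, 0.5, -0.1]
opening: 0.3
```

Push the second one.

drive_tool --steps '[[[0,0,-25],[0,0,0]],[[0,0,-20],[0,0,0]],[[0,0,-9],[0,0,0]],[[0,0,0],[0,0,0]],[[8,0,0],[0,0,0]],[[8,-0.5,0],[0,0,0]],[[10,-0.5,0],[0,0,0]],[[12,0,0],[0,0,0]],[[12,-0.5,0],[0,0,0]],[[12,0,0],[0,0,0]]]'

```text
time: 21.8
position: [475.2, 242.7, 17.9]
tcp_rot: [[1.0, -0.029, -0.0], [-0.029, -1.0, 0.0], [-0.0, -0.0, -1.0]]
force: [-1.9, -0.2, 2.3]
opening: -0.3
```

drive_tool --steps '[[[12,-0.5,0],[0,0,0]],[[10,-0.5,0],[0,0,0]],[[8,0,0],[0,0,0]],[[6,0,0],[0,0,0]],[[0,0,0],[0,0,0]],[[0,0,0],[0,0,0]]]'

```text
time: 22.4
position: [509.2, 241.6, 17.5]
tcp_rot: [[1.0, -0.029, -0.003], [-0.029, -1.0, -0.001], [-0.002, 0.001, -1.0]]
force: [-7.0, -1.0, 1.6]
opening: -0.1
```

drive_tool --steps '[[[-15,0,0],[0,0,0]],[[-5,0,40],[0,0,0]],[[-20,0,45],[0,0,0]],[[-40,-20,40],[0,0,0]],[[-40,-30,20],[0,0,0]],[[-30,-40,0],[0,0,0]],[[0,-45,0],[0,0,0]],[[0,-45,0],[0,0,0]],[[0,-45,0],[0,0,0]],[[0,-45,0],[0,0,0]]]' --fingers 100

```text
time: 23.4
position: [369.7, -24.5, 155.1]
tcp_rot: [[1.0, -0.029, 0.001], [-0.029, -1.0, -0.0], [0.001, 0.0, -1.0]]
force: [0.9, 0.5, 0.1]
opening: 85.8
```

```bash
python3 - <<'E'
from h import *
import pickle
s=pickle.load(open("scene0.pkl","rb"));t=cam("top");o=observe();print(o["position"],o["joint_pos"].round(1))
print(ray(s,475/1.42,329/1.42,34))
u,v=map(int,proj(t,np.array([430,-311,34])));a=t["color"][v-40:v+40,u-65:u+65,::-1]
s2=cam("scene");u2,v2=map(int,proj(s2,np.array([430,-311,34])));b=s2["color"][v2-40:v2+40,u2-65:u2+65,::-1]
print(u,v,u2,v2)
cv2.imwrite("pics/p12.png",cv2.resize(np.hstack([a,b]),None,fx=3,fy=3,interpolation=cv2.INTER_CUBIC))
E
```

```text
[370.062995   -29.51923646 155.19969891] [-1.170e+01  8.000e+00  1.237e+02 -1.000e-01  4.830e+01 -9.800e+00]
[ 420.77014112 -298.00256016   34.        ]
327 259 334 229
```

View pics/p12.png

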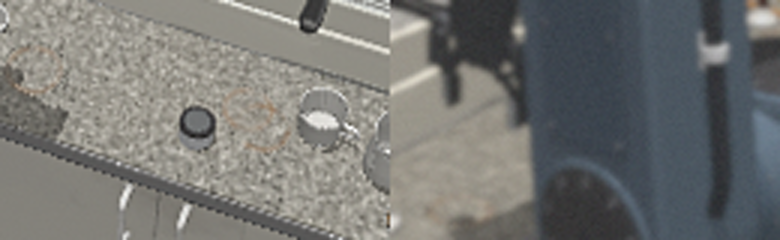

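Canister 3 is where first measured; its lid is at top crop (197,121), which gives about (431,-311).

drive_tool --steps '[[[0,-40,0],[0,0,0]],[[0,-45,0],[0,0,0]],[[0,-45,0],[0,0,0]],[[0,-45,0],[0,0,0]],[[15,-45,0],[0,0,0]],[[20,-40,-10],[0,0,0]],[[26,-21,-20],[0,0,0]],[[0,0,-30],[0,0,0]],[[0,0,0],[0,0,0]],[[0,0,0],[0,0,0]]]'

```text
time: 24.5
position: [430.6, -303.0, 94.9]
tcp_rot: [[1.0, -0.028, -0.001], [-0.028, -1.0, 0.001], [-0.001, -0.001, -1.0]]
force: [0.1, -0.3, 0.3]
opening: 85.3
```

drive_tool --steps '[[[0.5,-8,-20],[0,0,0]],[[0,0,-30],[0,0,0]],[[0,0,-25],[0,0,0]],[[0,0,-9],[0,0,0]],[[0,0,0],[0,0,0]],[[0,0,0],[0,0,0]]]'

```text
time: 25.1
position: [431.9, -312.1, 12.3]
tcp_rot: [[1.0, -0.029, 0.002], [-0.029, -1.0, -0.001], [0.002, 0.001, -1.0]]
force: [0.4, 0.5, 0.3]
opening: 85.5
```

drive_tool --steps '[[[0,0,0],[0,0,0]],[[0,0,0],[0,0,0]],[[0,0,0],[0,0,0]],[[0,0,0],[0,0,0]],[[0,0,0],[0,0,0]],[[0,0,0],[0,0,0]],[[0,0,0],[0,0,0]]]' --fingers 0

```text
time: 25.8
position: [431.4, -312.0, 11.7]
tcp_rot: [[1.0, -0.029, 0.001], [-0.029, -1.0, -0.001], [0.001, 0.001, -1.0]]
force: [-2.3, 2.2, 10.4]
opening: 44.7
```

drive_tool --steps '[[[0,0,20],[0,0,0]],[[0,0,30],[0,0,0]],[[-20,0,35],[0,0,0]],[[-20,10,40],[0,0,0]],[[-20,20,15],[0,0,0]],[[0,0,0],[0,0,0]]]'

```text
time: 26.4
position: [370.0, -280.7, 152.9]
tcp_rot: [[1.0, -0.029, 0.002], [-0.029, -1.0, -0.001], [0.002, 0.001, -1.0]]
force: [1.3, -0.3, -1.2]
opening: 44.4
```

drive_tool --steps '[[[0,30,0],[0,0,0]],[[0,40,0],[0,0,0]],[[0,40,0],[0,0,0]],[[0,40,0],[0,0,0]],[[0,40,0],[0,0,0]],[[0,40,0],[0,0,0]],[[0,40,0],[0,0,0]],[[0,40,0],[0,0,0]],[[0,40,0],[0,0,0]],[[0,40,0],[0,0,0]]]'

```text
time: 27.4
position: [371.2, 110.0, 150.6]
tcp_rot: [[1.0, -0.029, 0.0], [-0.029, -1.0, 0.0], [0.0, -0.0, -1.0]]
force: [1.0, -1.2, -0.8]
opening: 44.7
```

drive_tool --steps '[[[10,30,0],[0,0,0]],[[20,30,0],[0,0,0]],[[25,30,-20],[0,0,0]],[[25,25,-30],[0,0,0]],[[12,15,-10],[0,0,0]],[[0,0,0],[0,0,0]],[[0,0,0],[0,0,0]]]'

```text
time: 28.1
position: [462.9, 238.2, 90.2]
tcp_rot: [[1.0, -0.029, -0.001], [-0.029, -1.0, -0.001], [-0.001, 0.001, -1.0]]
force: [0.5, -0.2, 0.2]
opening: 44.2
```

drive_tool --steps '[[[-0.5,5,-10],[0,0,0]],[[0,0,-20],[0,0,0]],[[0,0,-25],[0,0,0]],[[0,0,-10],[0,0,0]],[[0,0,-4],[0,0,0]],[[0,0,-2],[0,0,0]],[[0,0,0],[0,0,0]],[[0,0,0],[0,0,0]]]'

```text
time: 28.9
position: [463.1, 243.4, 20.5]
tcp_rot: [[1.0, -0.029, 0.001], [-0.029, -1.0, 0.001], [0.001, -0.001, -1.0]]
force: [-0.2, 0.3, -1.4]
opening: 44.2
```

drive_tool --steps '[[[0,0,-1.5],[0,0,0]],[[0,0,0],[0,0,0]]]'

```text
time: 29.1
position: [462.7, 243.3, 18.4]
tcp_rot: [[1.0, -0.029, 0.0], [-0.029, -1.0, 0.0], [0.0, -0.0, -1.0]]
force: [0.2, -0.7, -0.6]
opening: 44.7
```

drive_tool --steps '[[[0,0,-1.2],[0,0,0]],[[0,0,0],[0,0,0]]]'

```text
time: 29.3
position: [462.8, 243.4, 17.8]
tcp_rot: [[1.0, -0.029, 0.0], [-0.029, -1.0, 0.0], [0.0, -0.0, -1.0]]
force: [-2.5, -1.0, 10.6]
opening: 44.2
```

drive_tool --steps '[[[0,0,0],[0,0,0]],[[0,0,0],[0,0,0]],[[0,0,0],[0,0,0]],[[0,0,15],[0,0,0]],[[0,0,25],[0,0,0]],[[-20,0.5,15],[0,0,0]],[[-30,1,0],[0,0,0]],[[0,0,0],[0,0,0]]]' --fingers 75

```text
time: 30.1
position: [409.8, 244.5, 72.0]
tcp_rot: [[1.0, -0.028, -0.002], [-0.028, -1.0, -0.001], [-0.002, 0.001, -1.0]]
force: [-0.6, -0.3, -0.1]
opening: 64.0
```

drive_tool --steps '[[[0,0,0],[0,0,0]],[[0,0,0],[0,0,0]],[[0,0,0],[0,0,0]],[[0,0,0],[0,0,0]],[[0,0,0],[0,0,0]],[[0,0,0],[0,0,0]]]' --fingers 0

```text
time: 30.7
position: [412.7, 244.7, 72.0]
tcp_rot: [[1.0, -0.029, -0.0], [-0.029, -1.0, -0.0], [-0.0, 0.0, -1.0]]
force: [0.9, 0.9, -0.6]
opening: 0.2
```

drive_tool --steps '[[[0,0,-25],[0,0,0]],[[0,0,-20],[0,0,0]],[[0,0,-9],[0,0,0]],[[0,0,0],[0,0,0]],[[8,0,0],[0,0,0]],[[8,-0.5,0],[0,0,0]],[[10,-0.5,0],[0,0,0]],[[12,0,0],[0,0,0]],[[12,-0.5,0],[0,0,0]],[[12,0,0],[0,0,0]]]'

```text
time: 31.7
position: [475.6, 243.1, 18.1]
tcp_rot: [[1.0, -0.029, -0.0], [-0.029, -1.0, -0.0], [-0.0, 0.0, -1.0]]
force: [-4.1, -0.7, 2.3]
opening: -0.3
```

drive_tool --steps '[[[12,-0.5,0],[0,0,0]],[[10,-0.5,0],[0,0,0]],[[8,0,0],[0,0,0]],[[6,0,0],[0,0,0]],[[3,0,0],[0,0,0]],[[0,0,0],[0,0,0]],[[0,0,0],[0,0,0]]]'

```text
time: 32.4
position: [509.5, 242.1, 17.7]
tcp_rot: [[1.0, -0.029, -0.009], [-0.029, -1.0, -0.002], [-0.009, 0.002, -1.0]]
force: [-25.3, 1.6, 19.9]
opening: -0.6
```

drive_tool --steps '[[[-20,0,0],[0,0,0]],[[-10,0,40],[0,0,0]],[[0,0,50],[0,0,0]],[[-45,40,40],[0,0,0]],[[-40,45,0],[0,0,0]],[[-40,45,0],[0,0,0]],[[0,45,0],[0,0,0]],[[0,0,0],[0,0,0]]]'

```text
time: 33.2
position: [385.7, 394.0, 136.3]
tcp_rot: [[1.0, -0.025, 0.002], [-0.025, -1.0, 0.003], [0.002, -0.003, -1.0]]
force: [-0.1, -0.2, 0.8]
opening: 0.1
```

```bash
python3 - <<'E'
from h import *
import pickle
c=cam("scene");t=cam("top");pickle.dump((c,t),open("p3.pkl","wb"));print(observe()["position"])
u,v=map(int,proj(c,np.array([530,243,30])));a=c["color"][v-30:v+30,u-33:u+32,::-1]
u2,v2=map(int,proj(t,np.array([530,243,30])));b=t["color"][v2-30:v2+30,u2-33:u2+32,::-1]
print(u,v,u2,v2,t["fovy"])
for l in (45,22,68):
  for z in(6,40,44): print(l,z,[((np.array(proj(k,np.array([477.5+l*.9996,243-l*.03,z])))-np.array(q)+np.array([33,30]))*6).round() for k,q in((c,(u,v)),(t,(u2,v2)))])
cv2.imwrite("pics/p13.png",cv2.resize(np.hstack([a,b]),None,fx=6,fy=6,interpolation=cv2.INTER_CUBIC))
E
```

```text
[385.99900962 390.24798543 135.51397348]
206 281 209 200 45.06913119203436
45 6 [array([218., 225.]), array([204., 214.])]
45 40 [array([212., 170.]), array([199., 183.])]
45 44 [array([211., 164.]), array([198., 179.])]
22 6 [array([244., 241.]), array([189., 237.])]
22 40 [array([239., 186.]), array([183., 206.])]
22 44 [array([238., 180.]), array([182., 203.])]
68 6 [array([191., 208.]), array([220., 191.])]
68 40 [array([185., 155.]), array([215., 160.])]
68 44 [array([185., 148.]), array([214., 156.])]
```

View pics/p13.png

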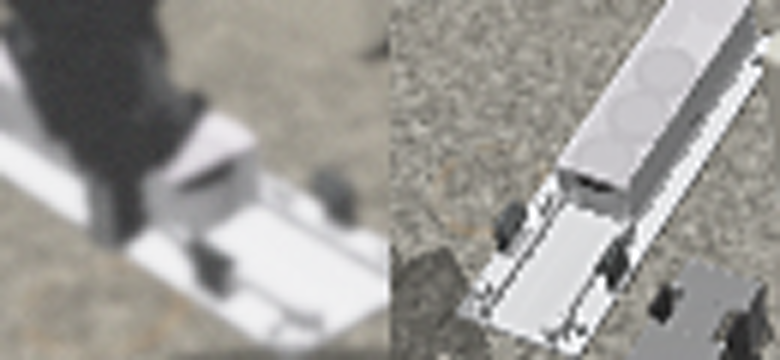

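```bash
python3 - <<'E'
from h import *
import pickle
c,t=pickle.load(open("p3.pkl","rb"))
g=cv2.cvtColor(t["color"],cv2.COLOR_RGB2GRAY).astype(np.float32)
# profile along channel, averaged over |y|<6, lid plane z=40
X=np.arange(30,235,3);P=[]
for l in X:
    q=[proj(t,np.array([477.5+l*.9996+y*.03,244.5-l*.03+y,40.])) for y in(-6,-3,0,3,6)]
    m=np.array(q,np.float32)
    P.append(cv2.remap(g,m[:,:1],m[:,1:],cv2.INTER_LINEAR).mean())
print([(int(a),int(b)) for a,b in zip(X,P)])
E
```

```text
[(30, 139), (33, 136), (36, 132), (39, 123), (42, 91), (45, 55), (48, 71), (51, 124), (54, 184), (57, 208), (60, 204), (63, 201), (66, 199), (69, 199), (72, 199), (75, 199), (78, 199), (81, 199), (84, 198), (87, 195), (90, 192), (93, 192), (96, 192), (99, 195), (102, 198), (105, 200), (108, 200), (111, 199), (114, 199), (117, 199), (120, 199), (123, 199), (126, 199), (129, 199), (132, 197), (135, 193), (138, 191), (141, 192), (144, 194), (147, 197), (150, 199), (153, 199), (156, 199), (159, 199), (162, 199), (165, 199), (168, 199), (171, 199), (174, 198), (177, 196), (180, 195), (183, 201), (186, 211), (189, 216), (192, 216), (195, 215), (198, 215), (201, 215), (204, 215), (207, 215), (210, 215), (213, 213), (216, 210), (219, 208), (222, 207), (225, 207), (228, 207), (231, 207), (234, 208)]
```

Three lids show through the clear roof, with centres at about x = 70, 116 and 162 in the magazine frame. The last has only about 2 mm of margin, so I'll push once more with the tool tilted, tip forward under the roof.

drive_tool --steps '[[[20,-40,0],[0,0,0]],[[30,-45,0],[0,0,0]],[[30,-45,-10],[0,-0.1,0]],[[3,-16,-20],[0,-0.1,0]],[[0,0,-35],[0,0,0]],[[0,0,-35],[0,0,0]],[[0,0,-15],[0,0,0]],[[0,0,0],[0,0,0]],[[0,0,0],[0,0,0]]]'

```text
time: 34.2
position: [464.5, 250.5, 22.1]
tcp_rot: [[0.98, -0.029, 0.199], [-0.03, -1.0, -0.0], [0.199, -0.006, -0.98]]
force: [0.5, 0.5, -0.7]
opening: 0.0
```

drive_tool --steps '[[[5,-8,-5],[0,0,0]],[[15,-0.5,0],[0,0,0]],[[15,0,0],[0,0,0]],[[6,0,0],[0,0,0]],[[4,0,0],[0,0,0]],[[3,0,0],[0,0,0]],[[0,0,0],[0,0,0]],[[0,0,0],[0,0,0]]]'

```text
time: 35.0
position: [511.7, 242.7, 16.6]
tcp_rot: [[0.98, -0.028, 0.198], [-0.029, -1.0, -0.0], [0.198, -0.006, -0.98]]
force: [0.3, -0.5, -0.1]
opening: -0.1
```

drive_tool --steps '[[[2,0,0],[0,0,0]],[[2,0,0],[0,0,0]],[[0,0,0],[0,0,0]]]'

```text
time: 35.3
position: [514.9, 242.5, 16.2]
tcp_rot: [[0.98, -0.029, 0.196], [-0.029, -1.0, -0.001], [0.196, -0.005, -0.981]]
force: [-7.8, 0.9, 3.6]
opening: -0.3
```

drive_tool --steps '[[[2,0,0],[0,0,0]],[[1,0,0],[0,0,0]],[[0,0,0],[0,0,0]]]'

```text
time: 35.6
position: [515.2, 242.3, 15.6]
tcp_rot: [[0.981, -0.028, 0.191], [-0.028, -1.0, -0.003], [0.191, -0.003, -0.982]]
force: [-23.5, 3.4, 13.3]
opening: -0.3
```

drive_tool --steps '[[[-25,0,0],[0,0,0]],[[-10,0,10],[0,0,0]],[[0,0,40],[0,0.1,0]],[[0,0,40],[0,0.1,0]],[[-5,-15,40],[0,0,0.145]],[[-5,-20,10],[0,0,0.145]],[[-5,-20,0],[0,0,0.145]],[[0,-20,0],[0,0,0.145]],[[0,-20,0],[0,0,0.145]],[[0,-15,0],[0,0,0.145]]]' --fingers 100

```text
time: 36.6
position: [469.5, 131.8, 157.6]
tcp_rot: [[0.662, 0.749, 0.001], [0.749, -0.662, 0.001], [0.001, 0.001, -1.0]]
force: [-0.2, 0.0, 0.6]
opening: 85.5
```

drive_tool --steps '[[[-5,-10,0],[0,0,0.145]],[[-5,-8,0],[0,0,0.145]],[[0,0,0],[0,0,0.145]],[[0,0,0],[0,0,0.145]],[[0,0,0],[0,0,0.121]],[[0,0,0],[0,0,0]],[[0,0,0],[0,0,0]]]'

```text
time: 37.3
position: [459.4, 114.7, 157.2]
tcp_rot: [[0.032, 0.999, 0.001], [0.999, -0.032, 0.0], [0.0, 0.001, -1.0]]
force: [-0.7, 0.4, -0.3]
opening: 85.4
```

```bash
python3 - <<'E'
from h import *
import pickle
t=cam("top");c=cam("scene");o=observe();print(o["position"],o["tcp_rot"].round(4).tolist());pickle.dump((c,t),open("p4.pkl","wb"))
g=cv2.cvtColor(t["color"],cv2.COLOR_RGB2GRAY).astype(np.float32)
X=np.arange(39,195,3);P=[]
for l in X:
    m=np.array([proj(t,np.array([477.5+l*.9996+y*.03,244.5-l*.03+y,40.])) for y in(-6,-3,0,3,6)],np.float32)
    P.append(cv2.remap(g,m[:,:1],m[:,1:],cv2.INTER_LINEAR).mean())
print([(int(a),int(b)) for a,b in zip(X,P)])
u,v=map(int,proj(t,np.array([450,160,50])));u2,v2=map(int,proj(c,np.array([450,150,50])));print(u,v,u2,v2)
a=t["color"][v-40:v+40,u-50:u+50,::-1];b=c["color"][v2-40:v2+40,u2-50:u2+50,::-1]
cv2.imwrite("pics/p14.png",cv2.resize(np.hstack([a,b]),None,fx=4,fy=4,interpolation=cv2.INTER_CUBIC))
E
```

```text
[459.24344917 114.73188375 156.91726497] [[0.0314, 0.9995, 0.0005], [0.9995, -0.0314, 0.0002], [0.0002, 0.0005, -1.0]]
[(39, 130), (42, 122), (45, 96), (48, 81), (51, 120), (54, 182), (57, 208), (60, 207), (63, 205), (66, 204), (69, 206), (72, 205), (75, 190), (78, 164), (81, 125), (84, 96), (87, 78), (90, 72), (93, 68), (96, 65), (99, 61), (102, 51), (105, 48), (108, 64), (111, 83), (114, 105), (117, 103), (120, 69), (123, 53), (126, 52), (129, 50), (132, 51), (135, 52), (138, 53), (141, 53), (144, 53), (147, 53), (150, 54), (153, 54), (156, 53), (159, 52), (162, 52), (165, 53), (168, 53), (171, 52), (174, 52), (177, 55), (180, 58), (183, 63), (186, 71), (189, 79), (192, 96)]
218 217 244 272
```

View pics/p14.png

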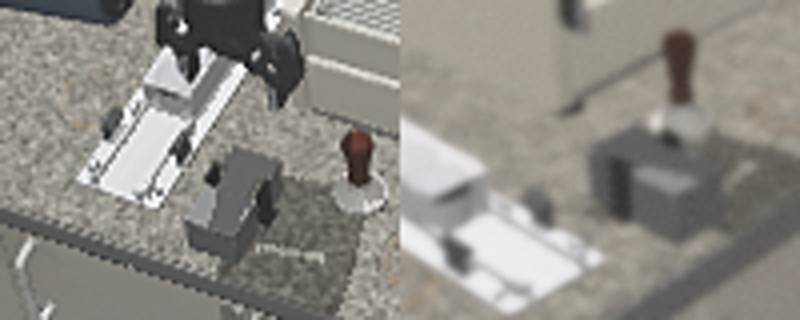

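The bay mouth is brighter, so the last canister is deeper, and the cover stands where I put it. I'll regrip it.

drive_tool --steps '[[[-10,0,-20],[0,0,-0.001]],[[-10,0,-30],[0,0,0]],[[0,0,-30],[0,0,0]],[[0,0,-25],[0,0,0]],[[0,0,-10],[0,0,0]],[[0,0,-4],[0,0,0]],[[0,0,0],[0,0,0]],[[0,0,0],[0,0,0]]]'

```text
time: 38.2
position: [439.7, 114.8, 38.5]
tcp_rot: [[0.03, 1.0, 0.002], [1.0, -0.03, 0.0], [0.0, 0.002, -1.0]]
force: [0.6, 0.2, -0.8]
opening: 85.7
```

drive_tool --steps '[[[0,0,-3],[0,0,0]],[[0,0,0],[0,0,0]]]'

```text
time: 38.4
position: [439.3, 114.7, 34.9]
tcp_rot: [[0.03, 1.0, 0.001], [1.0, -0.03, 0.0], [0.0, 0.001, -1.0]]
force: [-0.0, -0.6, -0.2]
opening: 85.2
```

drive_tool --steps '[[[0,0,0],[0,0,0]],[[0,0,0],[0,0,0]],[[0,0,0],[0,0,0]],[[0,0,0],[0,0,0]],[[0,0,0],[0,0,0]],[[0,0,0],[0,0,0]],[[0,0,0],[0,0,0]],[[0,0,0],[0,0,0]]]' --fingers 0 --squeeze 70

```text
time: 39.2
position: [439.7, 114.6, 36.7]
tcp_rot: [[0.03, 1.0, 0.002], [1.0, -0.03, -0.0], [-0.0, 0.002, -1.0]]
force: [-9.2, -4.0, 39.4]
opening: 41.0
```

drive_tool --steps '[[[0,0,5],[0,0,0]],[[0,0,10],[0,0,0]],[[0,0,15],[0,0,0]],[[0,0,20],[0,0,0]],[[0,0,10],[0,0,0]],[[0,0,0],[0,0,0]],[[0,0,0],[0,0,0]]]'

```text
time: 39.9
position: [438.9, 114.6, 94.3]
tcp_rot: [[0.03, 1.0, -0.0], [1.0, -0.03, -0.0], [-0.0, -0.0, -1.0]]
force: [-0.6, -0.5, -2.2]
opening: 39.2
```

drive_tool --steps '[[[8,25,0],[0,0,0]],[[10,35,0],[0,0,0]],[[10,35,0],[0,0,0]],[[8,25,0],[0,0,0]],[[2,8,0],[0,0,0]],[[0,0,0],[0,0,0]],[[0,0,0],[0,0,0]]]'

```text
time: 40.6
position: [476.4, 241.8, 93.9]
tcp_rot: [[0.03, 1.0, -0.002], [1.0, -0.03, -0.001], [-0.001, -0.002, -1.0]]
force: [0.6, -0.3, -1.5]
opening: 39.3
```

```bash
python3 - <<'E'
from h import *
o=observe();print(o["position"],o["tcp_rot"][:,0],o["opening"],o["force"])
E
```

```text
[476.39666636 241.78094059  93.90523113] [ 2.98904133e-02  9.99552833e-01 -8.34775070e-04] 39.327582784241635 [ 0.61661997 -0.31117481 -1.53430098]
```

drive_tool --steps '[[[0,0,-10],[0,0,0]],[[0,0,-10],[0,0,0]],[[0,0,0],[0,0,0]],[[0,0,0],[0,0,0]],[[0,0,0],[0,0,0]]]'

```text
time: 41.1
position: [477.2, 242.6, 74.7]
tcp_rot: [[0.03, 1.0, 0.0], [1.0, -0.03, 0.0], [0.0, 0.0, -1.0]]
force: [-0.1, 0.1, -1.1]
opening: 39.2
```

drive_tool --steps '[[[0.3,0.3,-6],[0,0,0]],[[0,0,-5],[0,0,0]],[[0,0,-4],[0,0,0]],[[0,0,0],[0,0,0]],[[0,0,0],[0,0,0]]]'

```text
time: 41.6
position: [477.3, 242.9, 59.7]
tcp_rot: [[0.03, 1.0, -0.0], [1.0, -0.03, -0.0], [-0.0, -0.0, -1.0]]
force: [-0.5, -0.9, 4.1]
opening: 39.2
```

drive_tool --steps '[[[0,0,-3],[0,0,0]],[[0,0,-3],[0,0,0]],[[0,0,0],[0,0,0]],[[0,0,0],[0,0,0]]]'

```text
time: 42.0
position: [478.3, 242.6, 57.6]
tcp_rot: [[0.03, 1.0, 0.002], [1.0, -0.03, -0.0], [-0.0, 0.002, -1.0]]
force: [-16.2, -16.3, 57.1]
opening: 39.3
```

drive_tool --steps '[[[0,0,2],[0,0,0]],[[0,0,2],[0,0,0]],[[0,0,2],[0,0,0]],[[0,0,0],[0,0,0]]]'

```text
time: 42.4
position: [477.6, 243.1, 59.7]
tcp_rot: [[0.03, 1.0, 0.001], [1.0, -0.03, 0.0], [0.0, 0.001, -1.0]]
force: [0.2, -1.0, 2.6]
opening: 39.2
```

```bash
python3 - <<'E'
from h import *
import pickle
t=cam("top");c=cam("scene");o=observe();print(o["position"],o["moment"],o["force"]);pickle.dump((c,t),open("p5.pkl","wb"))
u,v=map(int,proj(t,np.array([465,243,50])));u2,v2=map(int,proj(c,np.array([465,243,50])));print(u,v,u2,v2)
a=t["color"][v-30:v+30,u-32:u+33,::-1];b=c["color"][v2-30:v2+30,u2-32:u2+33,::-1]
cv2.imwrite("pics/p15.png",cv2.resize(np.hstack([a,b]),None,fx=6,fy=6,interpolation=cv2.INTER_CUBIC))
E
```

```text
[477.62459537 243.01558627  59.63235345] [-0.10614898  0.08883467 -0.04929145] [-0.64655188 -0.6328928   5.68139268]
202 208 219 283
```

View pics/p15.png

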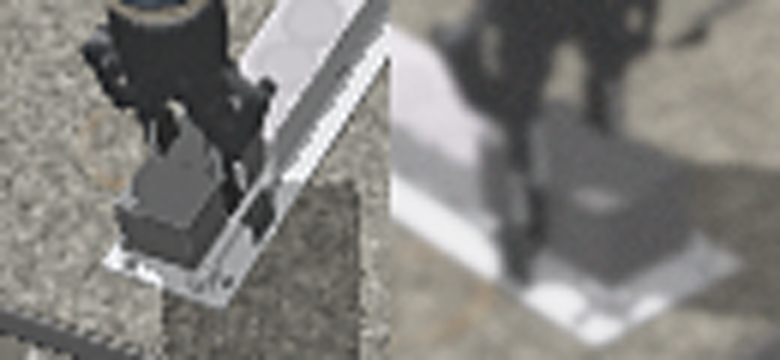

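drive_tool --steps '[[[1.5,0,1.5],[0,0,0]],[[0,0,0],[0,0,0]],[[0,0,-2],[0,0,0]],[[0,0,-2],[0,0,0]],[[0,0,0],[0,0,0]]]'

```text
time: 43.0
position: [479.4, 242.9, 58.7]
tcp_rot: [[0.03, 1.0, 0.001], [1.0, -0.03, 0.0], [0.0, 0.001, -1.0]]
force: [-6.8, -6.5, 25.3]
opening: 39.2
```

```bash
python3 - <<'E'
from h import *
o=observe();print(o["position"],o["moment"],o["force"],o["tcp_rot"].round(4).tolist())
E
```

```text
[479.44309545 242.8683751   58.74168912] [-0.6929882   1.11092559  0.02997669] [-6.75492796 -6.46975169 25.28488184] [[0.0298, 0.9996, 0.001], [0.9996, -0.0298, 0.0001], [0.0001, 0.001, -1.0]]
```

The moment points to contact on the +y side, so I'll shift toward -y.

drive_tool --steps '[[[-1,-2,4],[0,0,0]],[[0,0,0],[0,0,0]],[[0,0,-2],[0,0,0]],[[0,0,-2],[0,0,0]],[[0,0,0],[0,0,0]]]'

```text
time: 43.5
position: [477.5, 240.9, 56.4]
tcp_rot: [[0.03, 1.0, -0.001], [1.0, -0.03, -0.0], [-0.0, -0.001, -1.0]]
force: [1.0, -0.8, -1.7]
opening: 39.3
```

```bash
python3 - <<'E'
from h import *
o=observe();print(o["position"],o["moment"],o["force"])
F=o["force"];M=o["moment"]
for z in(-.22,-.235): print((M[0]+z*F[1])/F[2],(z*F[0]-M[1])/F[2])
E
```

```text
[477.52994868 240.87929798  56.38617493] [-0.01335222 -0.04531723  0.00587264] [ 0.98789634 -0.81567598 -1.66267873]
-0.09989692574164064 0.10345953276284847
-0.10725561721920437 0.11237192504838157
```

The cover dropped past the obstruction with no force on it. I'll continue down gently; it should seat at a TCP height of about 50.

drive_tool --steps '[[[0,0,-2],[0,0,0]],[[0,0,-1],[0,0,0]],[[0,0,0],[0,0,0]],[[0,0,0],[0,0,0]]]'

```text
time: 43.9
position: [477.9, 241.0, 54.1]
tcp_rot: [[0.03, 1.0, 0.0], [1.0, -0.03, 0.0], [0.0, 0.0, -1.0]]
force: [0.2, 0.4, -1.5]
opening: 39.2
```

drive_tool --steps '[[[0,0,-1.5],[0,0,0]],[[0,0,-1.5],[0,0,0]],[[0,0,0],[0,0,0]]]'

```text
time: 44.2
position: [478.1, 241.0, 51.8]
tcp_rot: [[0.03, 1.0, 0.0], [1.0, -0.03, 0.0], [0.0, 0.0, -1.0]]
force: [-1.4, -1.1, 7.6]
opening: 39.5
```

drive_tool --steps '[[[0,0,-1.5],[0,0,0]],[[0,0,0],[0,0,0]]]'

```text
time: 44.4
position: [478.3, 241.1, 51.5]
tcp_rot: [[0.03, 1.0, 0.001], [1.0, -0.03, 0.0], [0.0, 0.001, -1.0]]
force: [-8.1, -4.6, 25.8]
opening: 39.1
```

drive_tool --steps '[[[0,0,0],[0,0,0]],[[0,0,0],[0,0,0]],[[0,0,0],[0,0,0]],[[0,0,0],[0,0,0]],[[0,0,0],[0,0,0]]]' --fingers 100

```text
time: 44.9
position: [477.9, 241.0, 49.5]
tcp_rot: [[0.03, 1.0, -0.0], [1.0, -0.03, 0.0], [0.0, -0.0, -1.0]]
force: [-0.8, 0.1, 0.3]
opening: 85.3
```

drive_tool --steps '[[[0,0,10],[0,0,0]],[[0,0,30],[0,0,0]],[[0,0,45],[0,0,0]],[[0,0,45],[0,0,0]],[[-40,30,10],[0,0,0]],[[-40,45,0],[0,0,0]],[[-40,45,0],[0,0,0]],[[-20,45,0],[0,0,0]],[[0,0,0],[0,0,0]]]'

```text
time: 45.8
position: [349.8, 394.0, 190.4]
tcp_rot: [[0.025, 1.0, 0.001], [1.0, -0.025, 0.002], [0.002, 0.001, -1.0]]
force: [0.3, -0.6, 0.4]
opening: 85.1
```

```bash
python3 - <<'E'
from h import *
import pickle
t0=pickle.load(open("top0.pkl","rb"))
t=cam("top");c=cam("scene");o=observe();print(o["position"],o["force"]);pickle.dump((c,t),open("p6.pkl","wb"))
u,v=map(int,proj(t,np.array([480,243,50])))
a=t["color"][v-32:v+28,u-30:u+30,::-1];b=t0["color"][v-32:v+28,u-30:u+30,::-1];print(u,v)
cv2.imwrite("pics/p16.png",cv2.resize(np.hstack([a,b]),None,fx=6.5,fy=6.5,interpolation=cv2.INTER_CUBIC))
print(np.abs(a.astype(int)-b).mean())
E
```

```text
[351.72324775 390.63517763 189.87363632] [0.19197643 0.26387581 0.08317648]
203 206
7.513981481481482
```

View pics/p16.png

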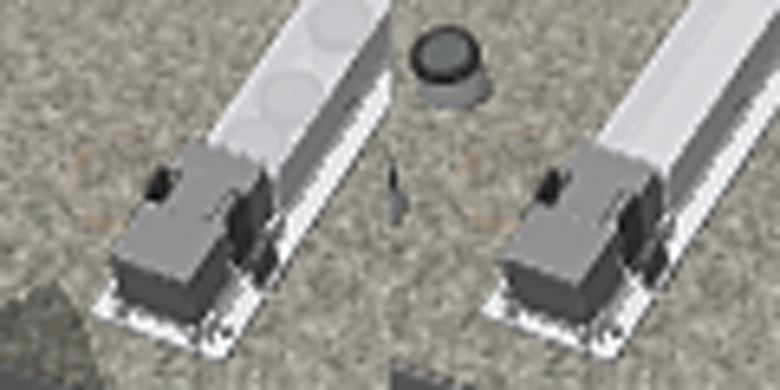

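The cover looks the same as at the start, with the same way round and both tabs out. A numeric check follows: patch shift against the start picture, canister positions and the tamper.

```bash
python3 - <<'E'
from h import *
import pickle
t0=pickle.load(open("top0.pkl","rb"));c,t=pickle.load(open("p6.pkl","rb"))
G=lambda k:cv2.cvtColor(k["color"],cv2.COLOR_RGB2GRAY).astype(np.float32)
g0,g=G(t0),G(t)
def sh(n,x0,x1,y0,y1):
    up=lambda z:cv2.resize(z,None,fx=4,fy=4,interpolation=cv2.INTER_CUBIC)
    A,B=up(g0[y0-3:y1+3,x0-3:x1+3]),up(g[y0:y1,x0:x1])
    r=cv2.matchTemplate(A,B,cv2.TM_CCOEFF_NORMED);_,m,_,l=cv2.minMaxLoc(r);print(n,round(m,3),"shift px",(12-l[0])/4,(12-l[1])/4)
sh("cover",190,215,196,222);sh("tab_r",207,216,200,215);sh("tab_l",193,202,196,206);sh("tamper",245,270,205,232)
p=lambda z:np.array(proj(t,np.array([478,243,z])));print("px for +5mm z",p(69)-p(64))
X=np.arange(72,195,3)
P=[]
for l in X:
    m=np.array([proj(t,np.array([477.5+l*.9996+y*.03,244.5-l*.03+y,40.])) for y in(-6,-3,0,3,6)],np.float32)
    P.append(cv2.remap(g,m[:,:1],m[:,1:],cv2.INTER_LINEAR).mean())
print([(int(a),int(b)) for a,b in zip(X,P)])
E
```

```text
cover 0.964 shift px 0.0 -0.25
tab_r 0.927 shift px 0.0 0.0
tab_l 0.966 shift px 0.0 -0.25
tamper 0.999 shift px 0.0 0.0
px for +5mm z [-0.14814895 -0.77484742]
[(72, 200), (75, 199), (78, 199), (81, 199), (84, 199), (87, 197), (90, 195), (93, 191), (96, 191), (99, 193), (102, 195), (105, 198), (108, 199), (111, 199), (114, 199), (117, 199), (120, 199), (123, 199), (126, 199), (129, 198), (132, 197), (135, 195), (138, 196), (141, 203), (144, 212), (147, 213), (150, 211), (153, 209), (156, 208), (159, 205), (162, 199), (165, 192), (168, 191), (171, 192), (174, 195), (177, 198), (180, 199), (183, 199), (186, 199), (189, 199), (192, 199)]
```

A 0.25 px residual could be play or about 1.5 mm of height. I'll check the seating by pressing lightly on the cover's top with shut fingers; contact should come at z 64.

drive_tool --steps '[[[25,-30,0],[0,0,0]],[[30,-40,0],[0,0,0]],[[30,-40,0],[0,0,0]],[[25,-30,-10],[0,0,0]],[[8,-7,-20],[0,0,0]],[[0,0,-30],[0,0,0]],[[0,0,-30],[0,0,0]],[[0,0,0],[0,0,0]],[[0,0,0],[0,0,0]]]' --fingers 0

```text
time: 46.8
position: [470.6, 242.3, 100.1]
tcp_rot: [[0.031, 1.0, -0.0], [1.0, -0.031, -0.0], [-0.0, -0.0, -1.0]]
force: [0.2, 0.1, -0.1]
opening: -0.1
```

drive_tool --steps '[[[0,0,-15],[0,0,0]],[[0,0,-12],[0,0,0]],[[0,0,-5],[0,0,0]],[[0,0,-2],[0,0,0]],[[0,0,0],[0,0,0]]]'

```text
time: 47.3
position: [470.4, 243.2, 65.7]
tcp_rot: [[0.03, 1.0, 0.0], [1.0, -0.03, 0.0], [0.0, 0.0, -1.0]]
force: [0.8, 0.1, -0.8]
opening: 0.1
```

drive_tool --steps '[[[0,0,-2],[0,0,0]],[[0,0,0],[0,0,0]]]'

```text
time: 47.5
position: [470.6, 243.3, 64.1]
tcp_rot: [[0.03, 1.0, 0.001], [1.0, -0.03, 0.0], [0.0, 0.001, -1.0]]
force: [-0.5, -0.5, 3.7]
opening: -0.2
```

Contact came at z 64.1, so the cover is fully seated. One light press, then I'll retreat and hand in.

drive_tool --steps '[[[0,0,-1.5],[0,0,0]],[[0,0,0],[0,0,0]]]'

```text
time: 47.7
position: [470.8, 243.4, 63.9]
tcp_rot: [[0.03, 1.0, 0.001], [1.0, -0.03, 0.001], [0.001, 0.001, -1.0]]
force: [-6.9, -3.3, 25.3]
opening: -0.1
```

drive_tool --steps '[[[0,0,10],[0,0,0]],[[0,0,40],[0,0,0]],[[0,0,45],[0,0,0]],[[-30,20,40],[0,0,0]],[[-40,40,0],[0,0,0]],[[-30,40,0],[0,0,0]],[[0,0,0],[0,0,0]],[[0,0,0],[0,0,0]]]'

```text
time: 48.5
position: [376.5, 337.7, 194.4]
tcp_rot: [[0.027, 1.0, 0.0], [1.0, -0.027, 0.0], [0.0, 0.0, -1.0]]
force: [0.2, 0.7, -0.7]
opening: 0.2
```

```bash
python3 - <<'E'
from h import *
import pickle
t0=pickle.load(open("top0.pkl","rb"));t=cam("top")
G=lambda k:cv2.cvtColor(k["color"],cv2.COLOR_RGB2GRAY).astype(np.float32)
g0,g=G(t0),G(t);up=lambda z:cv2.resize(z,None,fx=4,fy=4,interpolation=cv2.INTER_CUBIC)
for n,x0,x1,y0,y1 in [("cover",190,215,196,222),("tab_r",207,216,200,215),("tab_l",193,202,196,206)]:
    r=cv2.matchTemplate(up(g0[y0-3:y1+3,x0-3:x1+3]),up(g[y0:y1,x0:x1]),cv2.TM_CCOEFF_NORMED);_,m,_,l=cv2.minMaxLoc(r);print(n,m,(12-l[0])/4,(12-l[1])/4)
print(observe()["position"]);print(hand_in())
E
```

```text
cover 0.9334227442741394 0.0 -0.25
tab_r 0.9279778599739075 0.0 0.0
tab_l 0.9658874273300171 0.0 -0.25
[377.09100603 337.03201094 194.24787896]
the job is handed in; nothing more can be done
None
```

I unlatched the cover and set it on the counter beside the magazine, then loaded all three canisters present and pushed them under the hood. The cover is back on the same way round, and I handed the job in at about 48 s of robot time.

**Canisters:** Through the clear roof, the last canister's centre is at about x 71 mm; it needs to be at least 68. Before a second push with the tool tilted, its margin was only about 2 mm. The other two are farther in.

**Cover:** My first attempt to lower it stopped on something on the +y side, with up to 57 N on the wrist. I raised it, shifted 2 mm toward -y, and it went down freely. Touching its top with the shut fingers gave contact at z 64.1 mm (expected 64), and it held under 25 N.

**Final pictures:** Both tabs look sprung out, matching the start picture. The cover and left tab show a 0.25 px shift, within the fit's play. I did not pull up on the cover to test the latch.

**Other things:** The tamper had not moved when I compared pictures, just before the last light press on the cover. I did not re-measure the jug and cup, which are fixed.

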